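# Load the gold leaf roll and lock it with a hairpin clip

## Robot

A 6-joint arm with a two-finger parallel gripper is mounted at the origin on the work surface. World frame = base frame: x ahead of the robot, y to its left, z up, the work surface at z = 0. Lengths are in mm, angles in rad, forces in N, time in s.
With the tool pointing down it reaches from about 350 to 850 mm from the base axis. Payload 8.1 kg.
Tool frame: the origin (TCP) lies at the very end of the fingers, on their centre line; the grasp point (between the pads) lies 19 mm behind it; z points along the fingers, y is the line along which they close (so a half turn about z gives the same grasp; the last joint's range is limited). The gripper opens to 85 mm and grips with 20 to 120 N. Pads are 22 mm wide; open, the fingers measure 114 mm over their backs; the gripper's body (76 mm by 85 mm) begins 54 mm behind the grasp point. The pads swing forward as they close: fully open they stand 13 mm farther back than shut.
Start: joints at [1.231, 0.13, 1.488, -0, 1.523, -0.085], TCP at [151.209, 580.639, 231.292] pointing down, gripper open.
Joint ranges: [-2.96, 2.96], [-0.89, 2.26], [0.02, 2.5], [-1.34, 4.48], [0, 2.73], [-2.66, 2.66]. Speed limits (rad/s): [2.39, 2.39, 2.79, 3.14, 3.14, 3.14].

## Interface

Orientations are given as a unit quaternion [x, y, z, w].
In Python, from bench import r gives the robot as it stands.
- The arm moves only by the tool jog_arm, never from a script. Its argument "steps" is a list of rows, each an object with "slide": the shift along the tool's x, y, z in m, a list of three; "twist": the turn, a rotation vector about the tool's x, y, z in degrees, a list of three; "gripper": the closure, from 0 (fully open) to 1 (shut). A call has 1 to 5 rows; each row shifts and turns the commanded pose from where the row before left it, along the tool's axes as they then stand; what a row does not reach is not made up. A row lasts 1/8 s, in which the tool goes at most 62.5 mm and 10.7 degrees, less where a joint would pass 70% of its speed; a pose out of reach is approached as far as the arm can. A call with a gripper value outside its range is refused whole. The fingers move at their own pace and stop on an object; "newtons" is the grip in N (left out, the last holds). Time passes only in rows, so rows that do not move let the fingers close. It gives the time, the measured TCP pose, the force, the opening and the grip force at its end, in the units of the state.
- r.get_obs(): the state, without advancing time (a new reading comes with each control period).
- r.grab_frame(name): name is "scene" or "top"; returns a dict with "img" (420x560x3 uint8, red, green, blue), "z_map" (420x560 float32, mm along the optical axis (not along the pixel's ray), 0 where there is no reading), "intrinsics" (3x3 intrinsics, pixels), "position" and "rotation" of the camera in the world. Camera axes: x right, y down, z forward; pixel columns grow to the right and rows downward; lengths in mm; the calibration is good to about 2 mm. A picture is of the moment at which its call begins.
- r.sign_off(): hands the job in; it is judged then, once.
The state is a dict: "time": time; "joint_pos": joint angles; "qd": joint speeds; "joint_efforts": joint torques, N m; "position": TCP position; "tcp_rot": TCP orientation; "contact_force": force on the tool from outside, world axes, zero at the start; "moment": the same for the moment, N m; "grip_width": finger opening in mm; "grip_force": force on a finger pad.
Only numpy, scipy, OpenCV 4.12 (cv2) and the standard library are available. Lean on these libraries where they do the work, as an engineer would, in place of code of your own. Each camera call takes 0.05 s, during which the arm holds its last target. There are 200 camera calls.

## Task

Put the roll of gold leaf tape fully down on the dispenser's spindle and let go of it, then lock it there: push the steel hairpin clip sideways into the spindle's groove above the roll until it snaps past the shank and is fully home, and let go. Push firmly but gently: with more than 20 N of force on the spindle (clip or roll pressing on it) the slide would be bent. Leave the copper roll, the finial, the jar and the brush where they are.

Things in the scene. Friction and masses are not known exactly. Their poses are not given: they have to be found in the camera images.
- gold_roll: Roll of gold leaf tape on a pale wooden core, standing flat on the bench: 50 mm outside diameter, 28 mm high, with a 25 mm through bore, 55 to 115 g. Origin: centre of its underside; z up along the bore.
- copper_roll: A copper-coloured roll of the same size, also flat on the bench; bystander. Origin: centre of its underside.
- spindle: Upright metal spindle. Origin: on its axis, at the top of the 42 mm wide flange the roll rests on, 26 mm above the bench; z up, x along the dispenser away from its front. Hub 19 mm in diameter up to 24 mm, then the groove. It stands on a stiff slide along x: about 3 N makes it slide until it meets a stop, 10 to 52 mm from where it stood at the start; it stays where pushed.
- groove (a point): On the spindle's axis, mid-height of the free groove above a seated roll: the bare shank, 14 mm in diameter, ends 42 mm above the flange under a bevelled head 19 mm in diameter (top at 52 mm); the roll's top is at 28 mm, so 14 mm stay free for the 5 mm thick clip. This point lies 35 mm above the flange and moves with the spindle.
- stand: The dispenser's fixed base, a 150 x 112 x 12 mm board. Origin: centre of its underside; x, y as the spindle's. Two upright metal side plates, 6 mm thick, inner faces 46 mm left and right (y) of the spindle, from x = -34 to +44 mm, tops 70 mm above the bench, bar the way from the sides: the clip goes in along x, from the open front (from -x towards +x).
- clip: Hairpin spring clip lying flat: two sprung legs of 5 mm wire, red grip at the bend, 42 g. Origin: at its underside, centre of the pocket where the shank sits when home; x from the grip towards the open mouth, z up. A red nose 11 mm wide, 8 mm high reaches to x = -7.5 mm and stops on the shank when home.
- clip_grip (a point): Middle of the clip's red grip, half-way up: 41 mm behind the clip's origin (its -x). The grip is an upright block 26 mm long (along the clip's x), 16 mm wide (y), 36 mm high from the underside; take it across the 16 mm.
- clip_mouth (a point): Open mouth of the clip, 20 mm ahead of its origin: 20 mm free between the leg ends. They narrow to a nip about 5 mm free at 8.5 mm ahead of the origin, then widen to 14 mm around the pocket. Pushed on, the force climbs to some 4 to 9 N as the legs spring apart, falls as the nip snaps past the shank, then climbs steeply as the nose meets the shank: home; 12 N there is enough.
- finial: Ochre lacquered turned finial, 158 mm tall, 48 mm in diameter, standing loose on a 110 x 90 x 30 mm pale wood block; bystander. Origin: centre of its underside.
- jar: Closed amber jar of lacquer, 60 mm in diameter, 80 mm tall; bystander. Origin: centre of its underside.
- brush: Paint brush, 200 mm long, lying on the bench along its x axis; bystander. Origin: underside of its middle.
Mind the look-alikes: they are no part of the job. Leave any purple look-alike of the clip alone. What is shaped like the gold_roll but blue is not meant.

How it is judged:
By the outcome, as a careful person would: the job done as asked, in the order asked, and still so for the second after the job is handed in, with the robot touching nothing.
It also fails if it takes over 61 s, if anything falls off the work surface, if the arm or the gripper's body presses on something with over 40 N, if the wrist force passes 120 N, or if a joint passes its speed limit or range.

## Working session

There is one attempt and no reset: what is moved stays moved. The work goes in short steps, Python scripts to look and compute and a tool call to move; the robot and the scene stay as the last step left them, time stands still between calls to the robot, and variables do not carry over. Pictures are saved under pics/ and viewed, at most 10 in all, crops included, and the job is handed in when it is done.

Besides the shell and the picture viewer there is one more tool, called after "Emit:" as a command line: name --argument value ..., lists and objects as JSON in quotes. jog_arm: Moves the arm, as the interface text tells. Its arguments: {"type":"object","properties":{"steps":{"type":"array","items":{"type":"object","properties":{"slide":{"type":"array","items":{"type":"number"}},"twist":{"type":"array","items":{"type":"number"}},"gripper":{"type":"number"}}}},"newtons":{"type":"number"}},"required":["steps"]}

```bash
mkdir -p pics; cat > h.py <<'E'
import numpy as np, cv2
from bench import r
def grab(n):
    f=r.grab_frame(n); return f
def save(f,p,crop=None,s=1):
    im=cv2.cvtColor(f["img"],cv2.COLOR_RGB2BGR)
    if crop: a,b,c,d=crop; im=im[b:d,a:c]
    cv2.imwrite(p,cv2.resize(im,None,fx=s,fy=s,interpolation=cv2.INTER_CUBIC))
def cloud(f):
    K=np.array(f["intrinsics"]);z=f["z_map"].astype(float);h,w=z.shape
    u,v=np.meshgrid(np.arange(w),np.arange(h))
    P=np.stack([(u-K[0,2])/K[0,0]*z,(v-K[1,2])/K[1,1]*z,z],-1)
    W=P@np.array(f["rotation"]).T+np.array(f["position"])
    W[z==0]=np.nan
    return W
def ray(f,u,v,zp):
    K=np.array(f["intrinsics"]);d=np.array(f["rotation"])@np.array([(u-K[0,2])/K[0,0],(v-K[1,2])/K[1,1],1])
    c=np.array(f["position"]);return c+d*(zp-c[2])/d[2]
E
python3 - <<'E'
from h import *
a=grab("scene");b=grab("top")
save(a,"pics/s0.png");save(b,"pics/t0.png")
for f in(a,b): print(np.array(f["position"]).round(),np.array(f["rotation"]).round(3).tolist(),np.array(f["intrinsics"]).round(1).tolist())
print(r.get_obs())
E
```

```text
[1092.   70.  565.] [0.603, 0.699, -0.297, -0.243] [[401.5, 0.0, 285.4], [0.0, 401.5, 217.4], [0.0, 0.0, 1.0]]
[ 464.  -11. 1232.] [-0.704, 0.709, -0.031, 0.033] [[541.6, 0.0, 284.1], [0.0, 541.6, 214.6], [0.0, 0.0, 1.0]]
{'time': 0.1, 'joint_pos': array([ 1.23059922e+00,  1.31089772e-01,  1.48919080e+00, -3.49713789e-05,
        1.52299766e+00, -8.53855897e-02]), 'qd': array([ 0.00195642, -0.001169  , -0.00339797, -0.00184267,  0.00018887,
        0.00070275]), 'joint_efforts': array([ 2.15168671e-03, -5.70954823e+01, -5.01937723e+01, -6.31501916e-05,
        8.22512840e-03,  2.79042581e-06]), 'position': array([151.05166395, 580.15493504, 230.335649  ]), 'tcp_rot': array([ 1.27060471e-01,  9.91894614e-01, -8.27470490e-04, -1.60917200e-04]), 'contact_force': array([ 0.53638886, -0.68991614, -0.35751887]), 'moment': array([-0.01346538, -0.03780368,  0.00337154]), 'grip_force': 0.0, 'grip_width': 85.39732711865986}
```

View pics/s0.png

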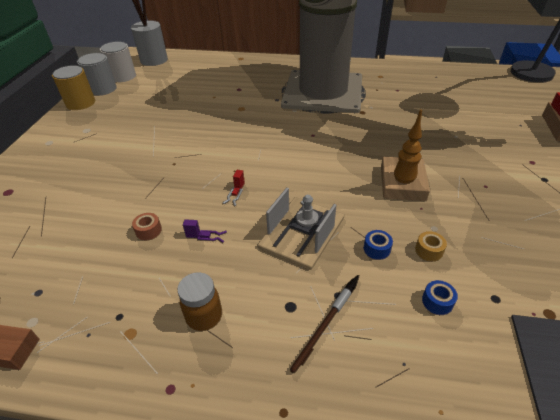

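View pics/t0.png

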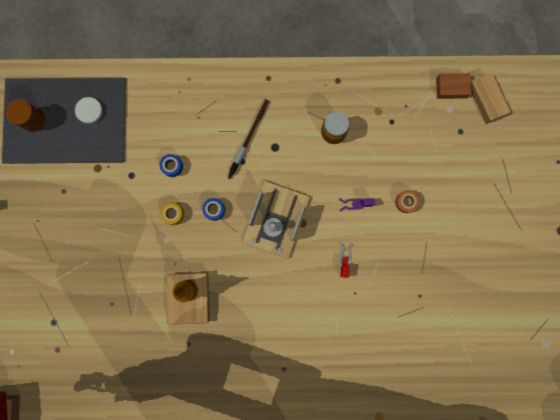

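The top view shows gold-coloured ring candidates: gold at (172,213), blue at (171,165) and (214,209), copper at (408,201). For the clip there is red at (345,262) and purple at (357,203). The gold ring and the red clip match the description. The dispenser is at (275,225). `rotation` is a quaternion, so I'll fix the helper and then measure.

```bash
sed -i 's/np.array(f\["rotation"\])/R.from_quat(f["rotation"]).as_matrix()/; 1a from scipy.spatial.transform import Rotation as R' h.py
sed -i 's/np.array(f\["rotation"\])/R.from_quat(f["rotation"]).as_matrix()/' h.py
python3 - <<'E'
from h import *
b=grab("top");a=grab("scene")
s=lambda f,c,k:(lambda im:cv2.resize(im,None,fx=k,fy=k,interpolation=cv2.INTER_CUBIC))(cv2.cvtColor(f["img"],cv2.COLOR_RGB2BGR)[c[1]:c[3],c[0]:c[2]])
A=s(b,(150,170,380,290),3.4);B=s(a,(210,160,460,270),3.1)
A=cv2.resize(A,(780,int(A.shape[0]*780/A.shape[1])))[:400];
B=cv2.resize(B,(780,int(B.shape[0]*780/B.shape[1])));k=590-A.shape[0]
cv2.imwrite("pics/c1.png",A);cv2.imwrite("pics/c2.png",B)
W=cloud(b);V=cloud(a)
for n,(u,v) in dict(bench=(330,330),goldtop=(172,204),spin=(274,226),plL=(255,208),plR=(298,222),grip=(345,264),jar=(337,122),brd=(265,186)).items(): print(n,W[v,u].round(1))
for n,(u,v) in dict(gold=(420,243),spin=(307,200),grip=(238,174)).items(): print(n,V[v,u].round(1))
E
```

```text
bench [ 315.9 -108.7   -0.4]
goldtop [599.3 242.6  29.7]
spin [544.8  13.8  79.8]
plL [584.7  54.7  71. ]
plR [553.8 -37.7  69.2]
grip [ 463.  -144.1    6.4]
jar [ 770.7 -124.4   77.1]
brd [640.8  35.2  12.5]
gold [588.9 223.1  25.7]
spin [555.1  16.5  73.3]
grip [ 450.3 -141.7   33.6]
```

View pics/c1.png

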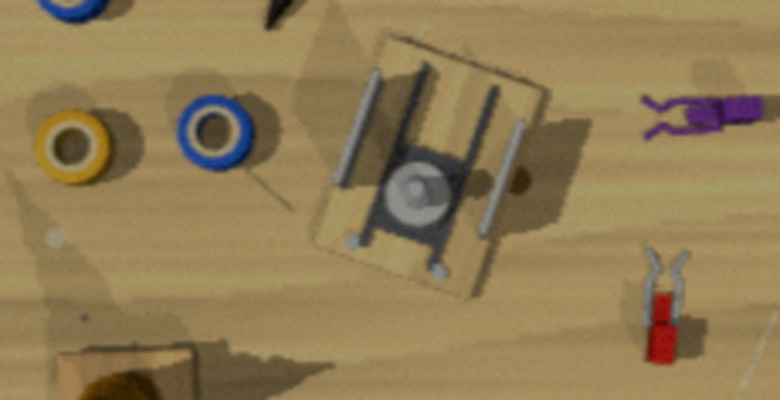

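View pics/c2.png

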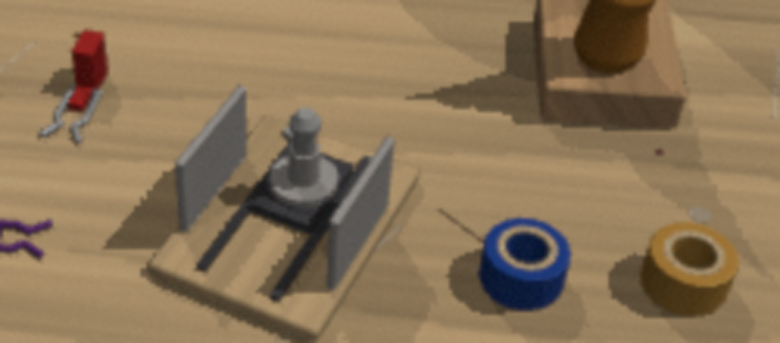

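The crops confirm the choice: the gold ring with a pale core is at c1 (73,147), with the blue ring beside it. The red clip has its mouth facing up, with the grip at c1 (661,342). The rails run up and to the right from the spindle, so the front is on the robot's side. Next I'll measure the exact poses.

```bash
cat > m.py <<'E'
from h import *
def circ(P):
    x,y=P[:,0],P[:,1]; (cx,cy),rad=cv2.minEnclosingCircle(P[:,:2].astype(np.float32)); return np.round([cx,cy,rad,len(P)],1)
def box(W,x0,x1,y0,y1,z0,z1,M=None):
    m=(W[...,0]>x0)&(W[...,0]<x1)&(W[...,1]>y0)&(W[...,1]<y1)&(W[...,2]>z0)&(W[...,2]<z1)
    return m if M is None else m&M
def red(f):
    h=cv2.cvtColor(f["img"],cv2.COLOR_RGB2HSV); return ((h[...,0]<6)|(h[...,0]>174))&(h[...,1]>170)&(h[...,2]>60)
E
python3 - <<'E'
from m import *
for n in("top","scene"):
    f=grab(n);W=cloud(f);print(n)
    g=W[box(W,555,645,190,270,22,36)];print("gold",circ(g),np.median(g[:,2]).round(1), g[:,:2].mean(0).round(1))
    sp=W[box(W,520,590,-15,45,71 if n=="top" else 60,90)];
    print("spin",len(sp),np.median(sp,0).round(1),sp.mean(0).round(1),sp.min(0).round(1),sp.max(0).round(1))
    for s in(1,-1):
        p=W[box(W,500,640,30 if s>0 else -80,90 if s>0 else -22,64,76)]
        if len(p)>5:
            l=cv2.fitLine(p[:,:2].astype(np.float32),cv2.DIST_L2,0,.01,.01).ravel();t=(p[:,:2]-l[2:])@l[:2]
            print("plate",s,len(p),l.round(3),np.degrees(np.arctan(l[1]/l[0])).round(1),t.min().round(),t.max().round(),p[:,2].mean().round(1))
    M=red(f);q=W[box(W,400,560,-200,-100,-5,50,M)]
    t=q[q[:,2]>28];print("grip top",len(t),cv2.minAreaRect(t[:,:2].astype(np.float32)) if len(t)>3 else 0)
    print("red low",q[(q[:,2]<14)].mean(0).round(1),q.max(0).round(1),q.min(0).round(1))
    m=box(W,380,560,-200,-100,2,50)&~M;l=W[m];print("legs",len(l),l.min(0).round(),l.max(0).round(),l.mean(0).round(1))
    fl=W[box(W,510,600,-30,60,21,32)];print("flange",circ(fl))
E
```

```text
top
gold [579.7 244.3  25.2 292. ] 28.6 [579.7 244. ]
spin 56 [547.1  17.   76.5] [547.   17.   76.2] [538.7   9.5  71.2] [556.3  24.6  83.3]
plate 1 104 [ 9.40000e-01 -3.42000e-01  5.88081e+02  5.39780e+01] -20.0 -39.0 38.0 69.5
plate -1 98 [ 9.41000e-01 -3.38000e-01  5.53745e+02 -3.75070e+01] -19.8 -39.0 39.0 69.9
grip top 75 ((447.33642578125, -141.04013061523438), (14.491011619567871, 24.4344482421875), 79.4400634765625)
red low [ 469.9 -144.3    7.5] [ 478.7 -133.2   44.6] [ 434.6 -149.7    1.4]
legs 921 [ 380. -200.    2.] [ 560. -100.   39.] [ 472.8 -148.4    4. ]
flange [553.3  12.8  52.4 287. ]
scene
gold [581.7 243.6  25.7 412. ] 26.6 [584.6 243.8]
spin 91 [553.6  17.   72.5] [552.9  17.1  71.5] [544.3   8.   60. ] [559.1  25.4  78.5]
plate 1 133 [ 9.39000e-01 -3.43000e-01  5.92096e+02  5.38200e+01] -20.1 -41.0 37.0 68.1
plate -1 127 [ 9.39000e-01 -3.45000e-01  5.58526e+02 -3.78940e+01] -20.2 -39.0 37.0 68.1
grip top 74 ((451.2242431640625, -141.6046142578125), (14.103178024291992, 26.153928756713867), 81.67607116699219)
red low [ 467.4 -142.5    8.1] [ 483.7 -133.7   37.7] [ 438.  -150.2    3.7]
legs 124 [ 381. -197.    2.] [ 528. -103.   36.] [ 475.2 -146.7    7.6]
flange [561.   14.8  54.8 265. ]
```

Emit:
jog_arm --steps '[{"twist":[0,0,10.6],"gripper":0},{"twist":[0,0,10.6]},{"twist":[0,0,10.6]},{"twist":[0,0,10.6]},{"twist":[0,0,10.6]}]'

```text
invalid input at $.steps[0]: expected keys slide, twist, gripper
```

Emit:
jog_arm --steps '[{"twist":[0,0,10.6]},{"twist":[0,0,10.6]},{"twist":[0,0,10.6]},{"twist":[0,0,10.6]},{"slide":[-0.018,0.055,0.01]}]'

```text
invalid input at $.steps[0]: expected keys slide, twist, gripper
```

Emit:
jog_arm --steps '[{"slide":[-0.018,0.055,0.01]},{"slide":[-0.018,0.055,0.01]},{"slide":[-0.018,0.055,0.01]},{"slide":[-0.018,0.055,0.01]},{"slide":[-0.018,0.055,0.01]}]'

```text
invalid input at $.steps[0]: expected keys slide, twist, gripper
```

All the keys are required in every row.

Emit:
jog_arm --steps '[{"slide":[0,0,0],"twist":[0,0,10.6],"gripper":0},{"slide":[0,0,0],"twist":[0,0,10.6],"gripper":0},{"slide":[0,0,0],"twist":[0,0,10.6],"gripper":0},{"slide":[0,0,0],"twist":[0,0,10.6],"gripper":0},{"slide":[0,0,0],"twist":[0,0,10.6],"gripper":0}]'

```text
time: 0.92
position: [151.2, 580.5, 231.1]
tcp_rot: [0.559, 0.829, -0.0, 0.0]
contact_force: [-0.2, 1.4, 0.4]
grip_width: 85.1
grip_force: 0.0
```

Emit:
jog_arm --steps '[{"slide":[0,0,0],"twist":[0,0,10.6],"gripper":0},{"slide":[0,0,0],"twist":[0,0,10.6],"gripper":0},{"slide":[0,0,0],"twist":[0,0,10.6],"gripper":0},{"slide":[0,0,0],"twist":[0,0,10.6],"gripper":0},{"slide":[-0.018,0.055,0.01],"twist":[0,0,0],"gripper":0}]'

```text
time: 1.55
position: [195.2, 546.6, 222.0]
tcp_rot: [0.819, 0.574, 0.001, -0.001]
contact_force: [1.2, 0.2, 0.3]
grip_width: 85.5
grip_force: 0.0
```

Emit:
jog_arm --steps '[{"slide":[-0.018,0.055,0.01],"twist":[0,0,0],"gripper":0},{"slide":[-0.018,0.055,0.01],"twist":[0,0,0],"gripper":0},{"slide":[-0.018,0.055,0.01],"twist":[0,0,0],"gripper":0},{"slide":[-0.018,0.055,0.01],"twist":[0,0,0],"gripper":0},{"slide":[-0.018,0.055,0.01],"twist":[0,0,0],"gripper":0}]'

```text
time: 2.17
position: [425.7, 365.0, 171.2]
tcp_rot: [0.819, 0.574, 0.0, -0.0]
contact_force: [1.2, 1.3, 0.3]
grip_width: 85.8
grip_force: 0.0
```

Emit:
jog_arm --steps '[{"slide":[-0.0152,0.047,0.02],"twist":[0,0,0],"gripper":0},{"slide":[-0.0152,0.047,0.02],"twist":[0,0,0],"gripper":0},{"slide":[-0.0152,0.047,0.02],"twist":[0,0,0],"gripper":0},{"slide":[-0.0153,0.047,0.02],"twist":[0,0,0],"gripper":0},{"slide":[0,0,0.03],"twist":[0,0,0],"gripper":0}]'

```text
time: 2.8
position: [583.8, 242.2, 61.7]
tcp_rot: [0.82, 0.572, 0.001, 0.001]
contact_force: [-0.3, 0.7, -0.8]
grip_width: 85.1
grip_force: 0.0
```

Emit:
jog_arm --newtons 30 --steps '[{"slide":[0,0,0.03],"twist":[0,0,0],"gripper":0},{"slide":[0,0,0.026],"twist":[0,0,0],"gripper":0},{"slide":[0,0,0],"twist":[0,0,0],"gripper":0},{"slide":[0,0,0],"twist":[0,0,0],"gripper":0.2},{"slide":[0,0,0],"twist":[0,0,0],"gripper":0.6}]'

```text
time: 3.42
position: [581.5, 245.3, 7.2]
tcp_rot: [0.819, 0.574, 0.001, 0.0]
contact_force: [-0.2, -0.3, 1.3]
grip_width: 51.9
grip_force: 0.5
```

Emit:
jog_arm --steps '[{"slide":[0,0,0],"twist":[0,0,0],"gripper":0.6},{"slide":[0,0,0],"twist":[0,0,0],"gripper":0.6},{"slide":[0,0,0],"twist":[0,0,0],"gripper":0.6}]'

```text
time: 3.8
position: [581.6, 245.4, 7.6]
tcp_rot: [0.819, 0.574, 0.002, 0.0]
contact_force: [-1.8, 0.5, 5.6]
grip_width: 49.1
grip_force: 31.1
```

Emit:
jog_arm --steps '[{"slide":[0,0,-0.02],"twist":[0,0,0],"gripper":0.6},{"slide":[0,0,-0.04],"twist":[0,0,0],"gripper":0.6},{"slide":[0,0,-0.05],"twist":[0,0,0],"gripper":0.6},{"slide":[-0.035,0.007,0],"twist":[0,0,0],"gripper":0.6},{"slide":[-0.045,0.01,0],"twist":[0,0,0],"gripper":0.6}]'

```text
time: 4.42
position: [569.8, 163.9, 118.4]
tcp_rot: [0.819, 0.574, 0.002, 0.001]
contact_force: [0.9, -1.3, -1.9]
grip_width: 49.4
grip_force: 31.6
```

Emit:
jog_arm --steps '[{"slide":[-0.045,0.01,0],"twist":[0,0,0],"gripper":0.6},{"slide":[-0.045,0.01,0],"twist":[0,0,0],"gripper":0.6},{"slide":[-0.035,0.007,0],"twist":[0,0,0],"gripper":0.6},{"slide":[-0.0206,0.003,0],"twist":[0,0,0],"gripper":0.6},{"slide":[0,0,0],"twist":[0,0,0],"gripper":0.6}]'

```text
time: 5.05
position: [547.5, 15.3, 116.9]
tcp_rot: [0.82, 0.573, 0.001, 0.001]
contact_force: [-0.4, 0.4, -1.3]
grip_width: 49.2
grip_force: 31.6
```

```bash
python3 - <<'E'
from m import *
a=grab("scene");b=grab("top");o=r.get_obs();print(o["position"].round(1),o["contact_force"].round(1))
p=o["position"];
for f in(a,b):
    K=np.array(f["intrinsics"]);M=R.from_quat(f["rotation"]).as_matrix()
    pr=lambda q:(K@(M.T@(np.array(q)-f["position"])));q=pr(p-[0,0,5]);print((q[:2]/q[2]).round(1))
    W=cloud(f);h=cv2.cvtColor(f["img"],cv2.COLOR_RGB2HSV)
    m=box(W,500,600,-30,60,85,150)&(h[...,0]>13)&(h[...,0]<30)&(h[...,1]>110)
    P=W[m];print(len(P),P.mean(0).round(1),P.min(0).round(1),P.max(0).round(1))
c=lambda f,x,y,w,hh,s:cv2.resize(cv2.cvtColor(f["img"],cv2.COLOR_RGB2BGR)[y:y+hh,x:x+w],None,fx=s,fy=s,interpolation=cv2.INTER_CUBIC)
cv2.imwrite("pics/c3.png",np.hstack([c(a,240,130,130,130,3),c(b,225,150,130,130,3)]))
E
```

```text
[547.7  17.  116.4] [-0.  0. -1.]
[308.2 181.2]
362 [557.1  24.8 127.8] [522.   -8.5 108.3] [582.9  38.9 149.2]
[272.1 223.6]<stdin>:9: RuntimeWarning: Mean of empty slice.
  ret = um.true_divide(
Traceback (most recent call last):
ValueError: zero-size array to reduction operation minimum which has no identity
```

```bash
python3 - <<'E'
from m import *
a=grab("scene");np.save("s3.npy",a["img"])
cv2.imwrite("pics/c3.png",cv2.resize(cv2.cvtColor(a["img"],cv2.COLOR_RGB2BGR)[140:250,240:380],None,fx=5,fy=5,interpolation=cv2.INTER_CUBIC))
E
```

```text
(no output)
```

View pics/c3.png

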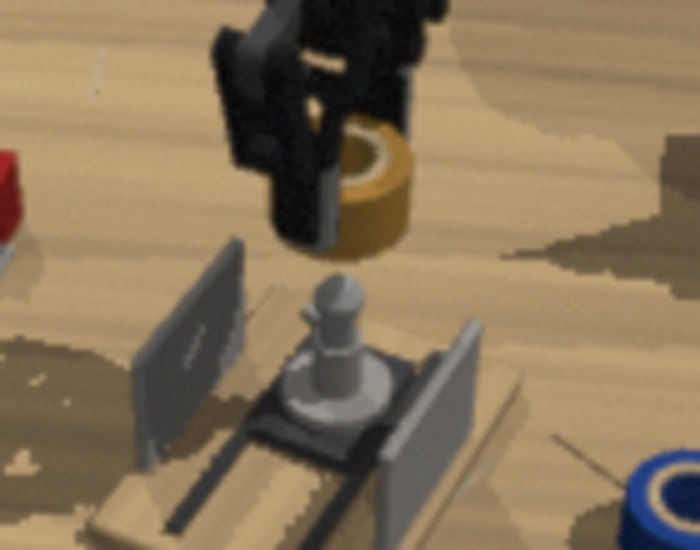

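The picture shows the roll's right edge at crop x=411, which puts its centre at about u=307.9. The spindle head is centred at 339, also u≈307.9. They are aligned within about 1 mm, and the roll bottom is level with the fingertips, so I'll lower it.

Emit:
jog_arm --newtons 20 --steps '[{"slide":[0,0,0.015],"twist":[0,0,0],"gripper":0.6},{"slide":[0,0,0.012],"twist":[0,0,0],"gripper":0.6},{"slide":[0,0,0.004],"twist":[0,0,0],"gripper":0.6},{"slide":[0,0,0.002],"twist":[0,0,0],"gripper":0.6},{"slide":[0,0,0.002],"twist":[0,0,0],"gripper":0.6}]'

```text
time: 5.82
position: [547.5, 16.7, 80.4]
tcp_rot: [0.819, 0.574, 0.0, 0.0]
contact_force: [-0.1, -0.4, -0.9]
grip_width: 49.3
grip_force: 31.6
```

Emit:
jog_arm --steps '[{"slide":[0,0,0.002],"twist":[0,0,0],"gripper":0.6},{"slide":[0,0,0.002],"twist":[0,0,0],"gripper":0.6},{"slide":[0,0,0.002],"twist":[0,0,0],"gripper":0.6}]'

```text
time: 6.2
position: [547.3, 16.7, 74.3]
tcp_rot: [0.819, 0.574, 0.0, 0.0]
contact_force: [-1.0, 0.0, -0.7]
grip_width: 49.5
grip_force: 31.6
```

Emit:
jog_arm --steps '[{"slide":[0,0,0.006],"twist":[0,0,0],"gripper":0.6},{"slide":[0,0,0.006],"twist":[0,0,0],"gripper":0.6},{"slide":[0,0,0.004],"twist":[0,0,0],"gripper":0.6},{"slide":[0,0,0.003],"twist":[0,0,0],"gripper":0.6},{"slide":[0,0,0.003],"twist":[0,0,0],"gripper":0.6}]'

```text
time: 6.82
position: [547.3, 16.7, 52.1]
tcp_rot: [0.819, 0.574, 0.0, 0.0]
contact_force: [-0.2, -0.1, -1.1]
grip_width: 48.8
grip_force: 31.6
```

Emit:
jog_arm --steps '[{"slide":[0,0,0.005],"twist":[0,0,0],"gripper":0.6},{"slide":[0,0,0.005],"twist":[0,0,0],"gripper":0.6},{"slide":[0,0,0.004],"twist":[0,0,0],"gripper":0.6},{"slide":[0,0,0.002],"twist":[0,0,0],"gripper":0.6},{"slide":[0,0,0],"twist":[0,0,0],"gripper":0.6}]'

```text
time: 7.45
position: [547.1, 16.7, 36.1]
tcp_rot: [0.819, 0.574, -0.0, -0.0]
contact_force: [0.1, -0.6, -1.1]
grip_width: 49.8
grip_force: 31.6
```

Emit:
jog_arm --steps '[{"slide":[0,0,0.0015],"twist":[0,0,0],"gripper":0.6},{"slide":[0,0,0.001],"twist":[0,0,0],"gripper":0.6}]'

```text
time: 7.7
position: [547.4, 16.7, 33.9]
tcp_rot: [0.819, 0.574, 0.0, 0.0]
contact_force: [-0.6, 0.2, -1.2]
grip_width: 49.1
grip_force: 31.6
```

Emit:
jog_arm --steps '[{"slide":[0,0,0.0005],"twist":[0,0,0],"gripper":0.6},{"slide":[0,0,0],"twist":[0,0,0],"gripper":0.6}]'

```text
time: 7.95
position: [547.3, 16.7, 33.6]
tcp_rot: [0.819, 0.574, 0.0, 0.0]
contact_force: [-1.7, -1.0, 3.4]
grip_width: 49.6
grip_force: 31.9
```

Emit:
jog_arm --steps '[{"slide":[0,0,0],"twist":[0,0,0],"gripper":0.2},{"slide":[0,0,0],"twist":[0,0,0],"gripper":0},{"slide":[0,0,0],"twist":[0,0,0],"gripper":0},{"slide":[0,0,-0.03],"twist":[0,0,0],"gripper":0},{"slide":[0,0,-0.06],"twist":[0,0,0],"gripper":0}]'

```text
time: 8.57
position: [544.5, 16.8, 121.0]
tcp_rot: [0.819, 0.574, -0.003, -0.002]
contact_force: [1.2, -0.1, -0.8]
grip_width: 85.3
grip_force: 0.0
```

Emit:
jog_arm --steps '[{"slide":[0,0,-0.02],"twist":[0,0,10],"gripper":0},{"slide":[-0.05,0,0],"twist":[0,0,10],"gripper":0},{"slide":[-0.05,0,0],"twist":[0,0,10],"gripper":0},{"slide":[-0.05,0,0],"twist":[0,0,10],"gripper":0},{"slide":[0,0,0],"twist":[0,0,10],"gripper":0}]'

```text
time: 9.2
position: [449.6, -98.8, 142.9]
tcp_rot: [0.986, 0.169, -0.001, 0.0]
contact_force: [-0.0, 1.1, 0.2]
grip_width: 85.1
grip_force: 0.0
```

Emit:
jog_arm --steps '[{"slide":[0,0,0],"twist":[0,0,10],"gripper":0},{"slide":[0,0,0],"twist":[0,0,10],"gripper":0},{"slide":[0,0,0],"twist":[0,0,9.5],"gripper":0}]'

```text
time: 9.57
position: [451.8, -97.1, 143.4]
tcp_rot: [0.996, -0.086, 0.0, 0.0]
contact_force: [-0.0, -0.3, 0.1]
grip_width: 85.4
grip_force: 0.0
```

```bash
python3 - <<'E'
from m import *
a=grab("scene");b=grab("top");o=r.get_obs();print(o["position"].round(1),o["tcp_rot"].round(3),o["joint_pos"].round(2))
for f in(b,a):
    W=cloud(f);P=W[box(W,515,590,-25,55,47,60)];print("roll top",np.median(P[:,2]).round(1),circ(P))
    h=W[box(W,515,590,-15,45,71 if f is b else 66,95)];print("head",h.mean(0).round(1) if len(h) else 0)
    q=W[box(W,400,560,-200,-100,-5,50,red(f))];t=q[q[:,2]>28];print("grip",len(t),cv2.minAreaRect(t[:,:2].astype(np.float32)) if len(t)>3 else 0)
c=lambda f,x,y,w,hh,s:cv2.resize(cv2.cvtColor(f["img"],cv2.COLOR_RGB2BGR)[y:y+hh,x:x+w],None,fx=s,fy=s,interpolation=cv2.INTER_CUBIC)
cv2.imwrite("pics/c4.png",np.hstack([c(a,220,130,130,130,3),c(b,240,170,130,130,3)]))
E
```

```text
[451.8 -97.1 143.3] [ 0.996 -0.084  0.     0.   ] [-0.32 -0.19  1.97  0.    1.37  1.42]
roll top 54.1 [558.7  25.1  39.3 320. ]
head [546.6  16.9  76.5]
grip 0 0
roll top 52.9 [542.1   7.   36.1 365. ]
head [552.7  17.1  73.4]
grip 75 ((450.86187744140625, -141.9993133544922), (15.539860725402832, 24.685108184814453), 85.79864501953125)
```

View pics/c4.png

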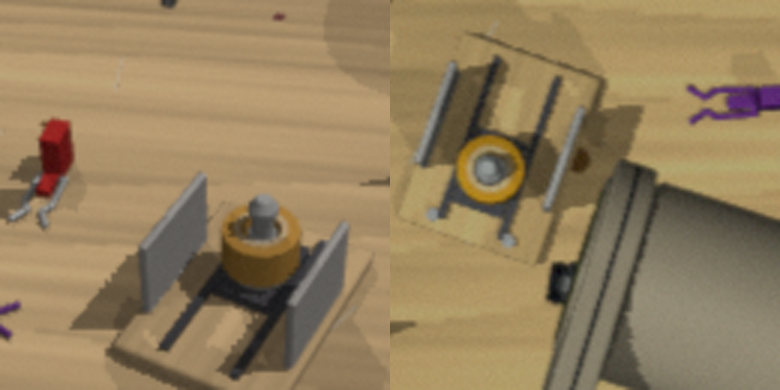

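The roll is seated with its top at z≈54, ringed by the flange in both views. Next is the clip.

Emit:
jog_arm --newtons 60 --steps '[{"slide":[0.0047,0.044,0.01],"twist":[0,0,0],"gripper":0},{"slide":[0,0,0.05],"twist":[0,0,0],"gripper":0},{"slide":[0,0,0.05],"twist":[0,0,0],"gripper":0},{"slide":[0,0,0.02],"twist":[0,0,0],"gripper":0},{"slide":[0,0,0.008],"twist":[0,0,0],"gripper":0}]'

```text
time: 10.3
position: [448.0, -140.7, 3.8]
tcp_rot: [0.997, -0.081, -0.001, -0.0]
contact_force: [0.1, -0.5, -0.7]
grip_width: 85.3
grip_force: 0.0
```

Emit:
jog_arm --steps '[{"slide":[0,0,0],"twist":[0,0,0],"gripper":0.3},{"slide":[0,0,0],"twist":[0,0,0],"gripper":0.6},{"slide":[0,0,0],"twist":[0,0,0],"gripper":0.9},{"slide":[0,0,0],"twist":[0,0,0],"gripper":0.9},{"slide":[0,0,0],"twist":[0,0,0],"gripper":0.9}]'

```text
time: 10.92
position: [450.0, -141.5, 6.3]
tcp_rot: [0.997, -0.083, 0.001, 0.0]
contact_force: [-0.1, 0.5, 5.8]
grip_width: 15.0
grip_force: 59.0
```

```bash
python3 - <<'E'
from m import *
a=grab("scene");o=r.get_obs();print(o["position"].round(1),o["tcp_rot"].round(3),o["contact_force"].round(1),o["grip_width"])
cv2.imwrite("pics/c5.png",cv2.resize(cv2.cvtColor(a["img"],cv2.COLOR_RGB2BGR)[120:220,180:320],None,fx=4,fy=4,interpolation=cv2.INTER_CUBIC))
E
```

```text
[ 449.9 -141.5    6.3] [ 0.997 -0.083  0.001  0.   ] [-0.2  0.6  5.7] 15.22900299763554
```

View pics/c5.png

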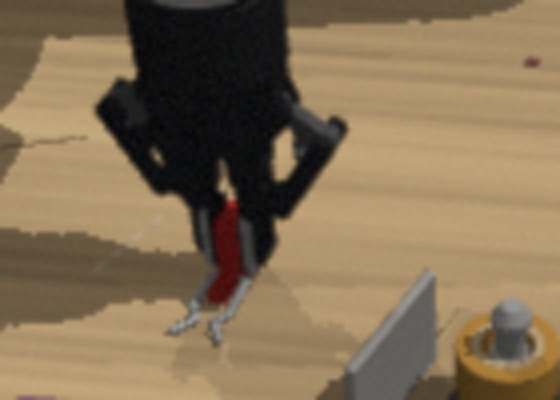

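The clip is held across the grip, with the mouth legs at crop (215,340) and nothing else touched. I'll lift, turn to the stand's axis, and move to the front of it.

Emit:
jog_arm --steps '[{"slide":[0,0,-0.02],"twist":[0,0,0],"gripper":0.9},{"slide":[0,0,-0.04],"twist":[0,0,0],"gripper":0.9},{"slide":[0,0,-0.04],"twist":[0,0,5.2],"gripper":0.9},{"slide":[0,0,0],"twist":[0,0,5.2],"gripper":0.9},{"slide":[-0.012,-0.03,0],"twist":[0,0,0],"gripper":0.9}]'

```text
time: 11.6
position: [448.8, -110.0, 106.4]
tcp_rot: [0.985, -0.175, 0.001, 0.0]
contact_force: [-0.6, 0.5, -0.3]
grip_width: 15.4
grip_force: 58.4
```

Emit:
jog_arm --steps '[{"slide":[-0.018,-0.045,0],"twist":[0,0,0],"gripper":0.9},{"slide":[-0.018,-0.045,0],"twist":[0,0,0],"gripper":0.9},{"slide":[-0.016,-0.04,0],"twist":[0,0,0],"gripper":0.9},{"slide":[-0.009,-0.022,0],"twist":[0,0,0],"gripper":0.9},{"slide":[0,0,0],"twist":[0,0,0],"gripper":0.9}]'

```text
time: 12.22
position: [442.2, 56.1, 105.3]
tcp_rot: [0.985, -0.171, -0.0, -0.0]
contact_force: [-0.4, 0.5, -0.3]
grip_width: 15.2
grip_force: 58.5
```

```bash
python3 - <<'E'
from m import *
a=grab("scene");b=grab("top");o=r.get_obs();print(o["position"].round(1),o["tcp_rot"].round(4),o["contact_force"].round(1),o["grip_width"])
c=lambda f,x,y,w,hh,s:cv2.resize(cv2.cvtColor(f["img"],cv2.COLOR_RGB2BGR)[y:y+hh,x:x+w],None,fx=s,fy=s,interpolation=cv2.INTER_CUBIC)
cv2.imwrite("pics/c6.png",np.hstack([c(a,240,110,100,120,4),c(b,225,180,90,120,4)]))
E
```

```text
[442.4  54.5 105.3] [ 9.850e-01 -1.723e-01  0.000e+00  2.000e-04] [ 0.3 -1.  -0.7] 15.239649488407402
```

View pics/c6.png

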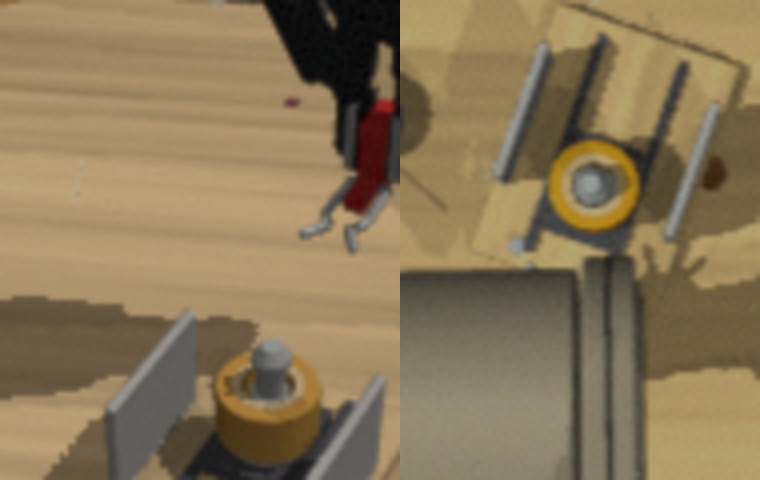

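```bash
python3 - <<'E'
from m import *
a=grab("scene")
A=ray(a,315.7,168.0,101.6);B=ray(a,328,171.5,101.6);H=ray(a,240+272/4,110+354/4,74);m=(A+B)/2
x=np.array([.94,-.342]);y=np.array([.342,.94])
for p in(A,B,m,H): print(p.round(1),(p[:2]@x).round(1),(p[:2]@y).round(1))
t=r.get_obs()["position"];print("tcp",t[:2]@x,t[:2]@y)
W=cloud(a);q=W[box(W,400,520,20,90,88,160,red(a))];print(len(q),q[:,2].min(),q[:,2].max(),q.mean(0))
t=W[box(W,470,530,5,70,92,112)];print(len(t),np.sort(t[:,2]).round(1)[::20],t.mean(0))
E
```

```text
[496.   25.3 101.6] 457.6 193.4
[503.5  48.8 101.6] 456.5 218.1
[499.7  37.1 101.6] 457.1 205.7
[551.6  17.9  74. ] 512.4 205.5
tcp 397.3852068325306 202.22560382294137
163 101.14053253401181 135.4226078290347 [454.52090514  50.64058168 119.15335353]
107 [ 98.2 101.  101.8 102.6 103.2 105.7] [484.46694104  41.8627489  102.35778272]
```

The mouth's midline is at lateral 205.7 and the spindle's at 205.5 in the same camera, so they are aligned. I'll lower to groove height and advance.

Emit:
jog_arm --steps '[{"slide":[0,0,0.02],"twist":[0,0,0],"gripper":0.9},{"slide":[0,0,0.0205],"twist":[0,0,0],"gripper":0.9},{"slide":[0.012,0,0],"twist":[0,0,0],"gripper":0.9},{"slide":[0.012,0,0],"twist":[0,0,0],"gripper":0.9},{"slide":[0.006,0,0],"twist":[0,0,0],"gripper":0.9}]'

```text
time: 13.0
position: [472.7, 43.8, 66.1]
tcp_rot: [0.985, -0.173, 0.001, -0.0]
contact_force: [-0.3, 0.8, -0.0]
grip_width: 14.8
grip_force: 58.5
```

```bash
python3 - <<'E'
from m import *
a=grab("scene");o=r.get_obs();print(o["position"].round(1),o["contact_force"].round(1))
cv2.imwrite("pics/c7.png",cv2.resize(cv2.cvtColor(a["img"],cv2.COLOR_RGB2BGR)[150:240,250:360],None,fx=5,fy=5,interpolation=cv2.INTER_CUBIC))
E
```

```text
[472.9  43.8  66. ] [ 0.1  0.3 -0.4]
```

View pics/c7.png

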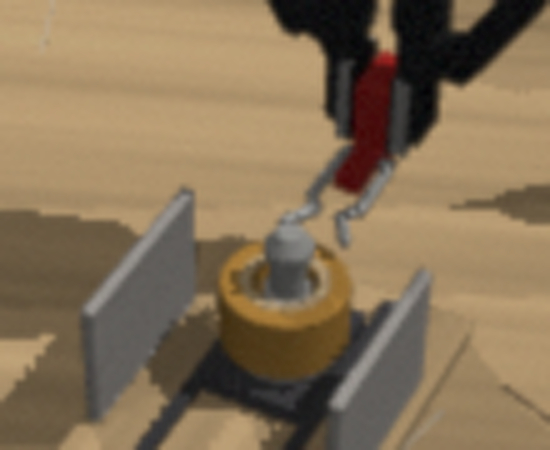

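Emit:
jog_arm --steps '[{"slide":[0.005,0,0.0015],"twist":[0,0,0],"gripper":0.9},{"slide":[0.005,0,0],"twist":[0,0,0],"gripper":0.9},{"slide":[0.003,0,0],"twist":[0,0,0],"gripper":0.9},{"slide":[0.003,0,0],"twist":[0,0,0],"gripper":0.9},{"slide":[0.002,0,0],"twist":[0,0,0],"gripper":0.9}]'

```text
time: 13.68
position: [487.7, 38.4, 63.3]
tcp_rot: [0.985, -0.173, -0.0, 0.0]
contact_force: [0.4, -0.5, -0.0]
grip_width: 15.4
grip_force: 58.5
```

Emit:
jog_arm --steps '[{"slide":[0.002,0,0],"twist":[0,0,0],"gripper":0.9},{"slide":[0.001,0,0],"twist":[0,0,0],"gripper":0.9},{"slide":[0.001,0,0],"twist":[0,0,0],"gripper":0.9}]'

```text
time: 14.05
position: [491.3, 37.1, 63.2]
tcp_rot: [0.985, -0.173, -0.0, 0.0]
contact_force: [-0.5, 0.2, -1.1]
grip_width: 15.0
grip_force: 58.5
```

Emit:
jog_arm --steps '[{"slide":[0.0015,0,0],"twist":[0,0,0],"gripper":0.9},{"slide":[0.0015,0,0],"twist":[0,0,0],"gripper":0.9},{"slide":[0.001,0,0],"twist":[0,0,0],"gripper":0.9}]'

```text
time: 14.42
position: [494.8, 35.6, 63.1]
tcp_rot: [0.985, -0.173, -0.0, 0.0]
contact_force: [-1.7, -0.4, 0.1]
grip_width: 15.0
grip_force: 58.4
```

Emit:
jog_arm --steps '[{"slide":[0.0015,0,0],"twist":[0,0,0],"gripper":0.9},{"slide":[0.0015,0,0],"twist":[0,0,0],"gripper":0.9},{"slide":[0.001,0,0],"twist":[0,0,0],"gripper":0.9}]'

```text
time: 14.8
position: [498.6, 34.3, 63.0]
tcp_rot: [0.985, -0.173, -0.0, 0.0]
contact_force: [-2.8, 0.4, -1.5]
grip_width: 15.4
grip_force: 58.4
```

Emit:
jog_arm --steps '[{"slide":[0.0015,0,0],"twist":[0,0,0],"gripper":0.9},{"slide":[0.0015,0,0],"twist":[0,0,0],"gripper":0.9},{"slide":[0.001,0,0],"twist":[0,0,0],"gripper":0.9}]'

```text
time: 15.18
position: [502.7, 32.9, 63.3]
tcp_rot: [0.985, -0.173, -0.0, 0.0]
contact_force: [-4.0, 0.3, -1.3]
grip_width: 15.2
grip_force: 58.4
```

Emit:
jog_arm --steps '[{"slide":[0.001,0,0],"twist":[0,0,0],"gripper":0.9},{"slide":[0.001,0,0],"twist":[0,0,0],"gripper":0.9},{"slide":[0.001,0,0],"twist":[0,0,0],"gripper":0.9}]'

```text
time: 15.55
position: [505.5, 31.9, 63.3]
tcp_rot: [0.985, -0.173, -0.0, -0.0]
contact_force: [-3.6, 1.2, -1.6]
grip_width: 15.0
grip_force: 58.3
```

Emit:
jog_arm --steps '[{"slide":[0.001,0,0],"twist":[0,0,0],"gripper":0.9},{"slide":[0.001,0,0],"twist":[0,0,0],"gripper":0.9},{"slide":[0.001,0,0],"twist":[0,0,0],"gripper":0.9}]'

```text
time: 15.92
position: [508.3, 30.9, 63.3]
tcp_rot: [0.985, -0.173, 0.0, 0.0]
contact_force: [-3.3, 0.1, -1.6]
grip_width: 15.3
grip_force: 58.3
```

```bash
cat > w.py <<'E'
from m import *
f=grab("scene");W=cloud(f);o=r.get_obs()
x=np.array([.94,-.342]);y=np.array([.342,.94])
h=cv2.cvtColor(f["img"],cv2.COLOR_RGB2HSV)
P=W[box(W,520,640,-40,50,66,82)&(h[...,1]<60)];a=P[:,:2]@x;l=P[:,:2]@y;P=P[(abs(l-204)<16)];a=P[:,:2]@x
print("head z>66 n",len(P),"along med",np.median(a).round(1),"max",a.max().round(1))
g=W[box(W,500,660,-60,70,50,57)&(h[...,0]>12)&(h[...,0]<30)&(h[...,1]>120)];l=g[:,:2]@y;g=g[abs(l-204)<28]
if len(g): print("roll top along max",(g[:,:2]@x).max().round(1),len(g))
p=o["position"];print("tcp along",(p[:2]@x).round(1),"lat",(p[:2]@y).round(1),"z",p[2].round(1),"F along",(o["contact_force"][:2]@x).round(1),"lat",(o["contact_force"][:2]@y).round(1))
E
python3 w.py
```

```text
head z>66 n 107 along med 525.0 max 533.0
roll top along max 550.8 191
tcp along 467.4 lat 202.9 z 63.3 F along -1.7 lat -1.8
```

Emit:
jog_arm --steps '[{"slide":[0.001,0,0],"twist":[0,0,0],"gripper":0.9},{"slide":[0.001,0,0],"twist":[0,0,0],"gripper":0.9},{"slide":[0.001,0,0],"twist":[0,0,0],"gripper":0.9},{"slide":[0.001,0,0],"twist":[0,0,0],"gripper":0.9}]'

```text
time: 16.48
position: [512.1, 29.6, 63.3]
tcp_rot: [0.985, -0.173, -0.0, -0.0]
contact_force: [-2.9, 0.2, -1.2]
grip_width: 14.8
grip_force: 58.4
```

Emit:
jog_arm --steps '[{"slide":[0.001,0,0],"twist":[0,0,0],"gripper":0.9},{"slide":[0.001,0,0],"twist":[0,0,0],"gripper":0.9},{"slide":[0.001,0,0],"twist":[0,0,0],"gripper":0.9}]'

```text
time: 16.85
position: [514.9, 28.5, 63.3]
tcp_rot: [0.985, -0.173, -0.0, 0.0]
contact_force: [-3.5, -0.0, -1.5]
grip_width: 15.2
grip_force: 58.4
```

```bash
python3 w.py
```

```text
head z>66 n 123 along med 530.4 max 540.4
roll top along max 556.2 191
tcp along 474.4 lat 202.9 z 63.3 F along -2.8 lat -1.8
```

Emit:
jog_arm --steps '[{"slide":[0.001,0,0],"twist":[0,0,0],"gripper":0.9},{"slide":[0.001,0,0],"twist":[0,0,0],"gripper":0.9},{"slide":[0.001,0,0],"twist":[0,0,0],"gripper":0.9},{"slide":[0.001,0,0],"twist":[0,0,0],"gripper":0.9}]'

```text
time: 17.4
position: [518.7, 27.2, 63.3]
tcp_rot: [0.985, -0.173, 0.0, -0.0]
contact_force: [-3.1, 1.1, -1.5]
grip_width: 15.4
grip_force: 58.4
```

Emit:
jog_arm --steps '[{"slide":[0.001,0,0],"twist":[0,0,0],"gripper":0.9},{"slide":[0.001,0,0],"twist":[0,0,0],"gripper":0.9},{"slide":[0.001,0,0],"twist":[0,0,0],"gripper":0.9}]'

```text
time: 17.77
position: [521.5, 26.2, 63.3]
tcp_rot: [0.985, -0.173, 0.0, -0.0]
contact_force: [-3.4, -0.3, -1.6]
grip_width: 15.0
grip_force: 58.4
```

Emit:
jog_arm --steps '[{"slide":[0.001,0,0],"twist":[0,0,0],"gripper":0.9},{"slide":[0.001,0,0],"twist":[0,0,0],"gripper":0.9},{"slide":[0.001,0,0],"twist":[0,0,0],"gripper":0.9},{"slide":[0.001,0,0],"twist":[0,0,0],"gripper":0.9}]'

```text
time: 18.27
position: [525.3, 24.8, 63.3]
tcp_rot: [0.985, -0.173, 0.0, 0.0]
contact_force: [-3.9, 0.5, -1.3]
grip_width: 15.0
grip_force: 58.4
```

Emit:
jog_arm --steps '[{"slide":[0.001,0,0],"twist":[0,0,0],"gripper":0.9},{"slide":[0.001,0,0],"twist":[0,0,0],"gripper":0.9},{"slide":[0.001,0,0],"twist":[0,0,0],"gripper":0.9}]'

```text
time: 18.65
position: [528.1, 23.8, 63.3]
tcp_rot: [0.985, -0.173, 0.0, 0.0]
contact_force: [-3.7, 0.0, -1.0]
grip_width: 14.8
grip_force: 58.4
```

```bash
python3 w.py
```

```text
head z>66 n 128 along med 544.3 max 554.9
roll top along max 570.7 200
tcp along 488.4 lat 202.9 z 63.3 F along -2.5 lat -1.3
```

Emit:
jog_arm --steps '[{"slide":[0.001,0,0],"twist":[0,0,0],"gripper":0.9},{"slide":[0.001,0,0],"twist":[0,0,0],"gripper":0.9},{"slide":[0.001,0,0],"twist":[0,0,0],"gripper":0.9},{"slide":[0.001,0,0],"twist":[0,0,0],"gripper":0.9}]'

```text
time: 19.2
position: [531.9, 22.4, 63.3]
tcp_rot: [0.985, -0.173, 0.0, 0.0]
contact_force: [-3.2, 0.8, -1.3]
grip_width: 15.2
grip_force: 58.4
```

Emit:
jog_arm --steps '[{"slide":[0.001,0,0],"twist":[0,0,0],"gripper":0.9},{"slide":[0.001,0,0],"twist":[0,0,0],"gripper":0.9},{"slide":[0.001,0,0],"twist":[0,0,0],"gripper":0.9}]'

```text
time: 19.58
position: [534.7, 21.4, 63.3]
tcp_rot: [0.985, -0.173, -0.0, 0.0]
contact_force: [-3.1, 0.2, -0.8]
grip_width: 14.9
grip_force: 58.4
```

Emit:
jog_arm --steps '[{"slide":[0.001,0,0],"twist":[0,0,0],"gripper":0.9},{"slide":[0.001,0,0],"twist":[0,0,0],"gripper":0.9},{"slide":[0.001,0,0],"twist":[0,0,0],"gripper":0.9},{"slide":[0.001,0,0],"twist":[0,0,0],"gripper":0.9}]'

```text
time: 20.08
position: [538.4, 20.0, 63.3]
tcp_rot: [0.985, -0.173, 0.0, -0.0]
contact_force: [-2.8, 0.0, -1.4]
grip_width: 14.9
grip_force: 58.4
```

Emit:
jog_arm --steps '[{"slide":[0.001,0,0],"twist":[0,0,0],"gripper":0.9},{"slide":[0.001,0,0],"twist":[0,0,0],"gripper":0.9},{"slide":[0.001,0,0],"twist":[0,0,0],"gripper":0.9}]'

```text
time: 20.45
position: [540.3, 19.3, 62.9]
tcp_rot: [0.985, -0.173, -0.001, -0.0]
contact_force: [-8.2, 1.7, -0.2]
grip_width: 15.1
grip_force: 58.6
```

```bash
python3 w.py
```

```text
head z>66 n 137 along med 555.0 max 566.1
roll top along max 583.1 200
tcp along 501.3 lat 202.9 z 62.9 F along -6.8 lat -1.0
```

Emit:
jog_arm --steps '[{"slide":[0.0007,0,0],"twist":[0,0,0],"gripper":0.9},{"slide":[0,0,0],"twist":[0,0,0],"gripper":0.9}]'

```text
time: 20.75
position: [540.6, 19.2, 62.7]
tcp_rot: [0.985, -0.173, -0.001, -0.0]
contact_force: [-7.8, 2.3, 0.8]
grip_width: 14.7
grip_force: 58.6
```

Emit:
jog_arm --steps '[{"slide":[0.0006,0,0],"twist":[0,0,0],"gripper":0.9},{"slide":[0,0,0],"twist":[0,0,0],"gripper":0.9}]'

```text
time: 21.0
position: [540.9, 19.0, 62.5]
tcp_rot: [0.985, -0.173, -0.002, -0.0]
contact_force: [-9.9, 1.1, -0.2]
grip_width: 15.3
grip_force: 58.6
```

```bash
python3 - <<'E'
from m import *
a=grab("scene")
cv2.imwrite("pics/c8.png",cv2.resize(cv2.cvtColor(a["img"],cv2.COLOR_RGB2BGR)[155:245,260:360],None,fx=6,fy=6,interpolation=cv2.INTER_CUBIC))
E
```

```text
(no output)
```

View pics/c8.png

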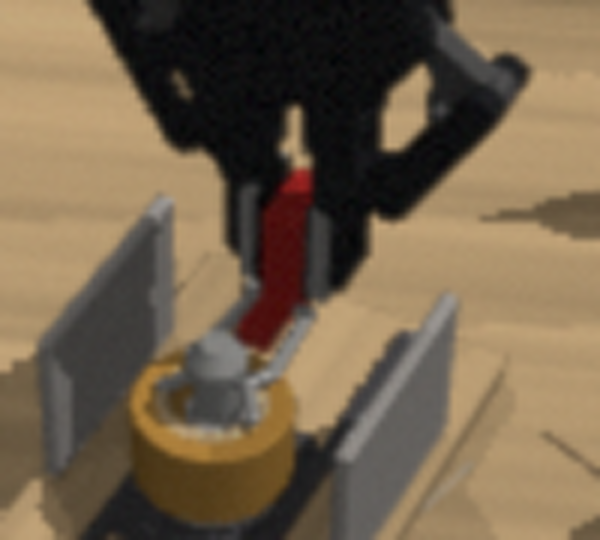

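The picture shows the legs straddling the shank inside the groove at crop (160,385) and (260,385). The nose is still short of it, so it has not snapped yet. I'll keep pushing in small steps.

Emit:
jog_arm --steps '[{"slide":[0.0005,0,0],"twist":[0,0,0],"gripper":0.9},{"slide":[0,0,0],"twist":[0,0,0],"gripper":0.9}]'

```text
time: 21.3
position: [541.3, 18.9, 62.3]
tcp_rot: [0.985, -0.173, -0.002, -0.0]
contact_force: [-7.3, 2.3, -2.2]
grip_width: 15.1
grip_force: 58.4
```

Emit:
jog_arm --steps '[{"slide":[0.0005,0,0],"twist":[0,0,0],"gripper":0.9},{"slide":[0.0005,0,0],"twist":[0,0,0],"gripper":0.9}]'

```text
time: 21.55
position: [541.7, 18.7, 62.1]
tcp_rot: [0.985, -0.173, -0.002, -0.0]
contact_force: [-9.7, 3.3, -0.1]
grip_width: 15.1
grip_force: 58.5
```

Emit:
jog_arm --steps '[{"slide":[0.0005,0,0],"twist":[0,0,0],"gripper":0.9},{"slide":[0.0005,0,0],"twist":[0,0,0],"gripper":0.9}]'

```text
time: 21.8
position: [545.1, 17.6, 63.4]
tcp_rot: [0.985, -0.173, 0.0, 0.0]
contact_force: [-1.5, -0.2, -0.5]
grip_width: 15.2
grip_force: 58.6
```

Snapped past. Now I'll push to home.

Emit:
jog_arm --steps '[{"slide":[0.001,0,0],"twist":[0,0,0],"gripper":0.9},{"slide":[0.0005,0,0],"twist":[0,0,0],"gripper":0.9}]'

```text
time: 22.05
position: [546.8, 17.0, 63.7]
tcp_rot: [0.985, -0.173, 0.001, 0.0]
contact_force: [-1.7, -0.8, -0.7]
grip_width: 15.0
grip_force: 58.6
```

Emit:
jog_arm --steps '[{"slide":[0.0007,0,0],"twist":[0,0,0],"gripper":0.9},{"slide":[0.0005,0,0],"twist":[0,0,0],"gripper":0.9}]'

```text
time: 22.3
position: [547.3, 16.8, 63.3]
tcp_rot: [0.985, -0.173, -0.0, -0.0]
contact_force: [-2.5, -0.2, -1.1]
grip_width: 14.6
grip_force: 58.6
```

Emit:
jog_arm --steps '[{"slide":[0.0005,0,0],"twist":[0,0,0],"gripper":0.9},{"slide":[0.0005,0,0],"twist":[0,0,0],"gripper":0.9}]'

```text
time: 22.55
position: [548.2, 16.5, 63.2]
tcp_rot: [0.985, -0.173, -0.0, 0.0]
contact_force: [-1.4, 0.2, 0.0]
grip_width: 15.0
grip_force: 58.6
```

Emit:
jog_arm --steps '[{"slide":[0.0005,0,0],"twist":[0,0,0],"gripper":0.9},{"slide":[0.0005,0,0],"twist":[0,0,0],"gripper":0.9}]'

```text
time: 22.8
position: [549.5, 16.0, 63.4]
tcp_rot: [0.985, -0.173, 0.0, 0.0]
contact_force: [-0.8, -0.5, -1.2]
grip_width: 14.8
grip_force: 58.5
```

Emit:
jog_arm --steps '[{"slide":[0.0005,0,0],"twist":[0,0,0],"gripper":0.9},{"slide":[0.0005,0,0],"twist":[0,0,0],"gripper":0.9}]'

```text
time: 23.05
position: [550.4, 15.7, 63.4]
tcp_rot: [0.985, -0.173, 0.0, 0.0]
contact_force: [-1.9, -1.1, -1.0]
grip_width: 14.9
grip_force: 58.6
```

Emit:
jog_arm --steps '[{"slide":[0.0005,0,0],"twist":[0,0,0],"gripper":0.9},{"slide":[0.0005,0,0],"twist":[0,0,0],"gripper":0.9}]'

```text
time: 23.3
position: [551.2, 15.4, 63.4]
tcp_rot: [0.985, -0.173, 0.0, 0.0]
contact_force: [-1.2, -0.9, -0.4]
grip_width: 15.3
grip_force: 58.6
```

Emit:
jog_arm --steps '[{"slide":[0.0005,0,0],"twist":[0,0,0],"gripper":0.9},{"slide":[0.0005,0,0],"twist":[0,0,0],"gripper":0.9}]'

```text
time: 23.55
position: [552.1, 15.1, 63.3]
tcp_rot: [0.985, -0.173, 0.0, -0.0]
contact_force: [-1.1, -1.0, 0.4]
grip_width: 15.2
grip_force: 58.6
```

Emit:
jog_arm --steps '[{"slide":[0.0005,0,0],"twist":[0,0,0],"gripper":0.9},{"slide":[0.0005,0,0],"twist":[0,0,0],"gripper":0.9}]'

```text
time: 23.8
position: [553.0, 14.8, 63.3]
tcp_rot: [0.985, -0.173, 0.0, 0.0]
contact_force: [-1.3, -1.0, -1.0]
grip_width: 14.5
grip_force: 58.6
```

```bash
python3 w.py
```

```text
head z>66 n 129 along med 556.8 max 566.8
roll top along max 583.3 181
tcp along 514.9 lat 203.0 z 63.3 F along 0.7 lat -0.5
```

Emit:
jog_arm --steps '[{"slide":[0.0005,0,0],"twist":[0,0,0],"gripper":0.9},{"slide":[0.0005,0,0],"twist":[0,0,0],"gripper":0.9}]'

```text
time: 24.1
position: [553.9, 14.4, 63.3]
tcp_rot: [0.985, -0.173, 0.0, 0.0]
contact_force: [-0.5, -0.8, -0.6]
grip_width: 15.1
grip_force: 58.6
```

Emit:
jog_arm --steps '[{"slide":[0.0005,0,0],"twist":[0,0,0],"gripper":0.9},{"slide":[0.0005,0,0],"twist":[0,0,0],"gripper":0.9}]'

```text
time: 24.35
position: [554.9, 14.1, 63.3]
tcp_rot: [0.985, -0.173, 0.0, -0.0]
contact_force: [0.0, -1.3, -1.3]
grip_width: 14.8
grip_force: 58.6
```

```bash
python3 w.py; python3 - <<'E'
from m import *
f=grab("scene");W=cloud(f);x=np.array([.94,-.342]);P=W[box(W,470,620,-30,60,50,110,red(f))];a=P[:,:2]@x
for z0,z1 in((50,60),(60,68),(68,80),(80,90),(90,105)):
    s=(P[:,2]>z0)&(P[:,2]<=z1); print(z0,s.sum(),np.percentile(a[s],[5,50,95]).round(1) if s.sum() else 0)
E
```

```text
head z>66 n 129 along med 556.3 max 566.9
roll top along max 583.5 180
tcp along 516.8 lat 203.0 z 63.3 F along -0.1 lat 0.1
50 0 0
60 39 [528.2 533.  539.8]
68 36 [527.6 528.9 530.2]
80 30 [527.9 528.6 530.3]
90 49 [508.1 521.5 528.6]
```

Emit:
jog_arm --steps '[{"slide":[0.0005,0,0],"twist":[0,0,0],"gripper":0.9},{"slide":[0.0003,0,0],"twist":[0,0,0],"gripper":0.9}]'

```text
time: 24.7
position: [555.1, 14.0, 63.2]
tcp_rot: [0.985, -0.173, -0.001, -0.0]
contact_force: [-4.3, 0.9, 2.8]
grip_width: 15.1
grip_force: 59.0
```

Nose contact.

Emit:
jog_arm --steps '[{"slide":[0.0006,0,0],"twist":[0,0,0],"gripper":0.9},{"slide":[0,0,0],"twist":[0,0,0],"gripper":0.9}]'

```text
time: 24.95
position: [555.2, 14.0, 63.2]
tcp_rot: [0.985, -0.173, -0.001, -0.0]
contact_force: [-7.8, 1.8, 5.1]
grip_width: 15.1
grip_force: 59.4
```

Emit:
jog_arm --steps '[{"slide":[0.0005,0,0],"twist":[0,0,0],"gripper":0.9},{"slide":[0,0,0],"twist":[0,0,0],"gripper":0.9}]'

```text
time: 25.2
position: [555.2, 14.0, 63.2]
tcp_rot: [0.985, -0.173, -0.002, -0.0]
contact_force: [-9.5, 2.3, 6.8]
grip_width: 15.0
grip_force: 59.6
```

Emit:
jog_arm --steps '[{"slide":[0.0004,0,0],"twist":[0,0,0],"gripper":0.9},{"slide":[0,0,0],"twist":[0,0,0],"gripper":0.9}]'

```text
time: 25.45
position: [555.3, 14.0, 63.2]
tcp_rot: [0.985, -0.173, -0.002, -0.0]
contact_force: [-10.9, 3.0, 8.7]
grip_width: 15.2
grip_force: 59.8
```

Home at about 11 N. I'll ease off the push and then release with a limited opening to stay between the plates.

Emit:
jog_arm --newtons 20 --steps '[{"slide":[-0.0015,0,0],"twist":[0,0,0],"gripper":0.9},{"slide":[0,0,0],"twist":[0,0,0],"gripper":0.75},{"slide":[0,0,0],"twist":[0,0,0],"gripper":0.6},{"slide":[0,0,0],"twist":[0,0,0],"gripper":0.6},{"slide":[0,0,0],"twist":[0,0,0],"gripper":0.6}]'

```text
time: 26.08
position: [555.8, 13.7, 63.4]
tcp_rot: [0.985, -0.173, 0.0, -0.0]
contact_force: [-0.6, -0.6, -1.0]
grip_width: 34.1
grip_force: 0.0
```

Emit:
jog_arm --steps '[{"slide":[0,0,-0.01],"twist":[0,0,0],"gripper":0.6},{"slide":[0,0,-0.02],"twist":[0,0,0],"gripper":0.6},{"slide":[0,0,-0.04],"twist":[0,0,0],"gripper":0.6},{"slide":[-0.04,0,-0.04],"twist":[0,0,0],"gripper":0.6},{"slide":[-0.06,0,-0.01],"twist":[0,0,0],"gripper":0.6}]'

```text
time: 26.7
position: [463.6, 47.8, 188.8]
tcp_rot: [0.985, -0.173, 0.004, -0.001]
contact_force: [-0.4, 1.6, 0.7]
grip_width: 34.0
grip_force: 0.0
```

Emit:
jog_arm --steps '[{"slide":[-0.05,-0.03,0],"twist":[0,0,0],"gripper":0.6},{"slide":[0,-0.06,0],"twist":[0,0,0],"gripper":0.6},{"slide":[0,-0.06,0],"twist":[0,0,0],"gripper":0.6},{"slide":[0,-0.05,0],"twist":[0,0,0],"gripper":0.6},{"slide":[0,0,0],"twist":[0,0,0],"gripper":0.6}]'

```text
time: 27.32
position: [483.1, 256.0, 184.6]
tcp_rot: [0.985, -0.171, 0.0, -0.001]
contact_force: [0.8, 0.2, -0.7]
grip_width: 34.1
grip_force: 0.0
```

```bash
python3 w.py; python3 - <<'E'
from m import *
x=np.array([.94,-.342]);y=np.array([.342,.94])
for n in("scene","top"):
    f=grab(n);W=cloud(f);m=red(f);P=W[box(W,470,640,-60,70,45,115,m)];a=P[:,:2]@x;l=P[:,:2]@y;print(n)
    for z0,z1 in((45,60),(60,68),(68,80),(80,88),(88,105)):
        s=(P[:,2]>z0)&(P[:,2]<=z1); print(z0,s.sum(),np.r_[np.percentile(a[s],[2,50,98]),np.percentile(l[s],[2,98])].round(1) if s.sum() else 0)
    h=cv2.cvtColor(f["img"],cv2.COLOR_RGB2HSV)
    g=W[box(W,500,660,-60,70,48,58)&(h[...,0]>12)&(h[...,0]<30)&(h[...,1]>120)];g=g[abs(g[:,:2]@y-204)<30];ga=g[:,:2]@x
    print("roll",ga.min().round(1),ga.max().round(1),np.median(g[:,2]).round(1))
    H=W[box(W,540,640,-40,40,70,84)&~m];H=H[abs(H[:,:2]@y-204)<14];print("head",(H[:,:2]@x).mean().round(1),(H[:,:2]@y).mean().round(1))
E
```

```text
head z>66 n 81 along med 561.0 max 567.1
roll top along max 582.9 180
tcp along 366.9 lat 404.2 z 184.5 F along 0.3 lat -0.7
scene
45 9 [509.2 528.8 538.6 202.8 212.4]
60 49 [510.1 528.7 541.2 199.2 212.6]
68 48 [509.9 527.4 529.1 198.5 212.6]
80 64 [505.2 521.7 528.1 198.7 212.6]
88 35 [506.7 520.3 527.6 199.5 212. ]
roll 538.1 582.6 52.8
head 550.8 206.1
top
45 1 [531.3 531.3 531.3 208.3 208.3]
60 31 [527.9 536.5 543.7 199.7 208.5]
68 2 [529.4 534.7 540.  199.9 204.9]
80 25 [499.8 510.3 523.4 197.3 211.9]
88 62 [501.4 513.7 524.2 197.  211.1]
roll 534.4 579.7 54.2
head 551.8 202.6
```

Measured after release:
- **Clip:** its origin is at about 553 along the axis and the spindle's axis at about 553, so the clip is home.
- **Roll:** its top is at z=54, so it is still seated.
- **Arm:** it is clear of everything.

I'll hand in now.

```bash
python3 -c "
from bench import r
print(r.sign_off())"
```

```text
the job is handed in; nothing more can be done
None
```

The gold roll is fully down on the spindle and released, and the red-gripped steel clip is snapped home in the groove above it and released; the highest push I read was about 14 N, and I handed the job in at about 27.5 s (no verdict came back).

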